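# Sort the checked reagent vials

## Robot

A 6-joint arm with a two-finger parallel gripper is mounted at the origin on the work surface. World frame = base frame: x ahead of the robot, y to its left, z up, the work surface at z = 0. Lengths are in m, angles in rad, forces in N, time in s.
With the tool pointing down it reaches from about 0.325 to 0.875 m from the base axis. Payload 4.4 kg.
Tool frame: the origin (TCP) lies between the finger pads; the fingertips stand 14 mm ahead of it and the grasp point (between the pads) lies 5 mm behind it; z points along the fingers, y is the line along which they close (so a half turn about z gives the same grasp; the last joint's range is limited). The gripper opens to 85 mm and grips with 20 to 120 N. Pads are 22 mm wide; open, the fingers measure 114 mm over their backs; the gripper's body (76 mm by 85 mm) begins 54 mm behind the grasp point. The pads swing forward as they close: fully open they stand 13 mm farther back than shut.
Start: joints at [1.147, 0.207, 1.542, -0, 1.393, -0.15], TCP at [0.155, 0.554, 0.245] pointing down, gripper open.
Joint ranges: [-2.73, 2.73], [-0.86, 2.22], [0.23, 2.46], [-1.11, 4.25], [0.08, 2.63], [-2.82, 2.82]. Speed limits (rad/s): [2.79, 2.79, 3.14, 3.14, 3.14, 3.14].

## Interface

Orientations are given as a rotation vector (axis times angle).
In Python, from rig import arm gives the robot as it stands.
- The arm moves only by the tool arm_command, never from a script. Its argument "motion" is text: rows parted by semicolons, each of 7 numbers parted by spaces: the opening, from -1 (shut) to 1 (fully open), then the shift along the tool's x, y, z in mm, then the turn, a rotation vector about the tool's x, y, z in rad. A call has 1 to 12 rows; each row shifts and turns the commanded pose from where the row before left it, along the tool's axes as they then stand; what a row does not reach is not made up. A row lasts 1/8 s, in which the tool goes at most 62.5 mm and 10.7 degrees, less where a joint would pass 70% of its speed; a pose out of reach is approached as far as the arm can. A call with a gripper value outside its range is refused whole. The fingers move at their own pace and stop on an object; "force" is the grip in N (left out, the last holds). Time passes only in rows, so rows that do not move let the fingers close. It gives the time, the measured TCP pose, the force, the opening and the grip force at its end, in the units of the state.
- arm.observe(): the state, without advancing time (a new reading comes with each control period).
- arm.snapshot(name): name is "scene" or "top"; returns a dict with "image" (480x640x3 uint8, red, green, blue), "z_map" (480x640 float32, m along the optical axis (not along the pixel's ray), 0 where there is no reading), "mtx" (3x3 intrinsics, pixels), "R" (3x3) and "t" (3): a world point X has camera coordinates R X + t. Camera axes: x right, y down, z forward; pixel columns grow to the right and rows downward; lengths in m; the calibration is good to about 2 mm. A picture is of the moment at which its call begins.
- arm.sign_off(): hands the job in; it is judged then, once.
The state is a dict: "time_s": time; "q": joint angles; "qvel": joint speeds; "joint_torque": joint torques, N m; "tool_pos": TCP position; "tcp_rot": TCP orientation; "ft_force": force on the tool from outside, world axes, zero at the start; "torque": the same for the moment, N m; "gripper_width": opening from 0.0 (shut) to 1.0 (fully open); "grasp_force": force on a finger pad.
Only numpy, scipy, OpenCV 4.12 (cv2) and the standard library are available. Lean on these libraries where they do the work, as an engineer would, in place of code of your own. Each camera call takes 0.05 s, during which the arm holds its last target. There are 200 camera calls.

## Task

The control check of the reagents in the sloping rack is finished: the vial with the round neck tag has passed, the one with the long rectangular flag has failed, the untagged one has not been tested yet. Stand the passed vial fully down in a free well of the aluminium cooling block and the failed vial upright on the floor of the empty compartment of the white reject tray. They are glass: set them down without dropping or tipping them over, and leave the untagged vial and everything else where it is.

Things in the scene. Friction and masses are not known exactly. Their poses are not given: they have to be found in the camera images.
- vial_round: Amber dropper vial, 45 g: body a 28 mm cylinder, 52 mm tall; black cap 22 mm wide, 60 to 76 mm up; nozzle to 87.5 mm. Origin: centre of underside; z along its axis to the cap. PASSED: white neck tag 58 mm up ends in a ROUND disc 28 mm wide, reaching 42 mm from the axis to the vial's +x, drooping 20 degrees, black tick. Starts in the sloping rack, leaning 30 to 37 degrees.
- vial_flag: Amber dropper vial, 45 g: body a 28 mm cylinder, 52 mm tall; black cap 22 mm wide, 60 to 76 mm up; nozzle to 87.5 mm. Origin: centre of underside; z along its axis to the cap. FAILED: white neck tag 58 mm up is a LONG RECTANGLE 26 mm wide, reaching 57 mm from the axis to the vial's +x, drooping 20 degrees, black cross. Starts in the sloping rack, leaning 30 to 37 degrees.
- vial_plain: Amber dropper vial, 45 g: body a 28 mm cylinder, 52 mm tall; black cap 22 mm wide, 60 to 76 mm up; nozzle to 87.5 mm. Origin: centre of underside; z along its axis to the cap. No tag: not tested yet. Stands in the third well of the sloping rack and stays.
- rack: Fixed sloping rack: grey bar 66 x 212 x 34 mm on wire feet, top face tilted 30 degrees to rack -x (towards the robot). 3 wells along rack y, 68 mm apart (middle at 0), 31 mm wide, 22 mm deep, square to the face: caps lean to rack -x, 30 mm of each body shows above the face. Tags point up the slope (rack +x). Origin: on the table under the bar's centre; z up.
- block: Fixed cooling block: aluminium, 120 x 120 mm, flat top 60 mm above the table, on a white base 140 x 140 mm. Four upright wells 31 mm wide, 22 mm deep at x, y = +-30 mm of its frame. Two diagonal ones hold vials in use, the other two (well_a, well_b) are free. Origin: centre of underside, on the table; z up.
- well_a (a point): Centre of the mouth of a free well of the cooling block (block x, y = -30, -30 mm), level with its top face, 60 mm above the table; the well floor is 22 mm lower. Either free well will do. Axes as the block's.
- well_b (a point): Centre of the mouth of the other free well (block x, y = +30, +30 mm); otherwise as well_a.
- tray: Fixed reject tray: white, open, 90 x 160 mm, 28 mm high, walls and floor 4 mm, a middle wall makes two compartments of 82 x 74 mm (x by y) side by side along its y. The -y one holds a vial that failed earlier, the +y one is empty. Origin: centre of underside, on the table; z up.
- nest (a point): Centre of the empty compartment's floor (tray y = +39 mm), on the floor's surface, 4 mm above the table. Axes as the tray's.
- vial_used1: Amber dropper vial, 45 g: body a 28 mm cylinder, 52 mm tall; black cap 22 mm wide, 60 to 76 mm up; nozzle to 87.5 mm. Origin: centre of underside; z along its axis to the cap. No tag. Stands in the cooling block's well at block x, y = -30, +30 mm and stays.
- vial_used2: Amber dropper vial, 45 g: body a 28 mm cylinder, 52 mm tall; black cap 22 mm wide, 60 to 76 mm up; nozzle to 87.5 mm. Origin: centre of underside; z along its axis to the cap. No tag. Stands in the cooling block's well at block x, y = +30, -30 mm and stays.
- vial_old: Amber dropper vial, 45 g: body a 28 mm cylinder, 52 mm tall; black cap 22 mm wide, 60 to 76 mm up; nozzle to 87.5 mm. Origin: centre of underside; z along its axis to the cap. Failed earlier: same long rectangular tag. Stands in the tray's -y compartment, tag roughly to tray +x, and stays.
- timer: White bench timer with a round dial, 45 x 65 mm, 65 mm tall, loose on the table. Origin: centre of underside.
- wellplate: Flat white well plate 86 x 128 mm, 15 mm tall, loose on the table. Origin: centre of underside.
- pen: Marker pen 130 mm long, 13 mm thick, lying on the table along its own x. Origin: under its middle.
There are look-alikes about, which are no part of the job. What is shaped like the tray but purple or yellow is not meant.

How it is judged:
At the end, for the whole second after the job is handed in: Round-tagged vial in a free well of the block: within 4 mm of its centre, at least 19 mm deep. Flag-tagged vial in the tray's empty compartment: underside within 4 mm of the floor, within 36 mm of the centre. Both upright within 0.08 rad and at rest (((horizontal distance between vial_round and well_a below 0.004 m and z of vial_round in the frame of well_a below -0.019 m) or (horizontal distance between vial_round and well_b below 0.004 m and z of vial_round in the frame of well_b below -0.019 m)) and angle between each of vial_round, vial_flag's own z axis and vertical below 0.08 rad and horizontal distance between vial_flag and nest below 0.036 m and z of vial_flag in the frame of nest below 0.004 m and linear speed of each of vial_round, vial_flag below 0.02 m/s); the robot touches nothing.
It fails at once if a bystander (another vial, the timer, the well plate, the pen) is shifted by more than 20 mm (distance of any of vial_plain, vial_used1, vial_used2, vial_old, timer, wellplate, pen from where it was at the start of the episode above 0.02 m).
It fails at once if a tagged vial is dropped (falls free of the fingers for more than about 2 cm) ((linear speed of vial_round above 0.6 m/s and contact force between vial_round and the fingers below 0.05 N) or (linear speed of vial_flag above 0.6 m/s and contact force between vial_flag and the fingers below 0.05 N)).
It fails at once if a tagged vial is tipped over by more than 60 degrees from upright (angle between any of vial_round, vial_flag's own z axis and vertical above 1.05 rad).
It fails at once if another vial is knocked over (angle between any of vial_plain, vial_used1, vial_used2, vial_old's own z axis and vertical above 1.05 rad).
It also fails if it takes over 64 s, if anything falls off the work surface, if the arm or the gripper's body presses on something with over 40 N, if the wrist force passes 120 N, or if a joint passes its speed limit or range.

## Working session

There is one attempt and no reset: what is moved stays moved. The work goes in short steps, Python scripts to look and compute and a tool call to move; the robot and the scene stay as the last step left them, time stands still between calls to the robot, and variables do not carry over. Pictures are saved under pics/ and viewed, at most 10 in all, crops included, and the job is handed in when it is done.

Besides the shell and the picture viewer there is one more tool, called after "Call:" as name(argument=value, ...) on one line, values as JSON. arm_command: Moves the arm, as the interface text tells. Its arguments: {"type":"object","properties":{"motion":{"type":"string"},"force":{"type":"number"}},"required":["motion"]}

```bash
ls; mkdir -p pics; python3 - <<'E'
from rig import arm
import cv2,numpy as np
for n in("scene","top"):
    s=arm.snapshot(n); np.savez(f"{n}0.npz",**s); cv2.imwrite(f"pics/{n}0.png",s["image"][...,::-1]); print(n,s["mtx"],s["R"],s["t"])
print(arm.observe())
E
```

```text
pics
scene [[608.73309503   0.         317.3090473 ]
 [  0.         608.73309503 247.30761457]
 [  0.           0.           1.        ]] [[ 0.55274487  0.83312211 -0.0195104 ]
 [ 0.47002811 -0.33100755 -0.81823443]
 [-0.68814728  0.44310444 -0.57455354]] [-0.29082727 -0.20350807  1.54268092]
top [[449.04357939   0.         320.75557994]
 [  0.         449.04357939 245.72833495]
 [  0.           0.           1.        ]] [[ 0.01448224 -0.99932695  0.03370336]
 [-0.99730401 -0.01686154 -0.07141706]
 [ 0.07193728 -0.03257822 -0.99687697]] [-0.01857236  0.56454592  0.84787635]
{'time_s': 0.1, 'q': array([ 1.14653295e+00,  2.07377930e-01,  1.54281994e+00,  1.33348528e-05,
        1.39347977e+00, -1.50534817e-01]), 'qvel': array([-0.00058182, -0.00129546, -0.00415127,  0.00136467,  0.00051469,
        0.000613  ]), 'joint_torque': array([-1.27671654e-03, -3.84091830e+01, -2.92549592e+01, -2.46631880e-04,
        4.88368838e-03,  2.32305460e-06]), 'tool_pos': array([0.15519098, 0.55298504, 0.24421314]), 'tcp_rot': array([-0.42855182, -3.11161466,  0.00313431]), 'ft_force': array([ 0.45449596,  0.92759979, -0.54945928]), 'torque': array([ 0.01061495,  0.01461096, -0.02845255]), 'grasp_force': 0.0, 'gripper_width': 1.00022126025829}
```

View pics/scene0.png

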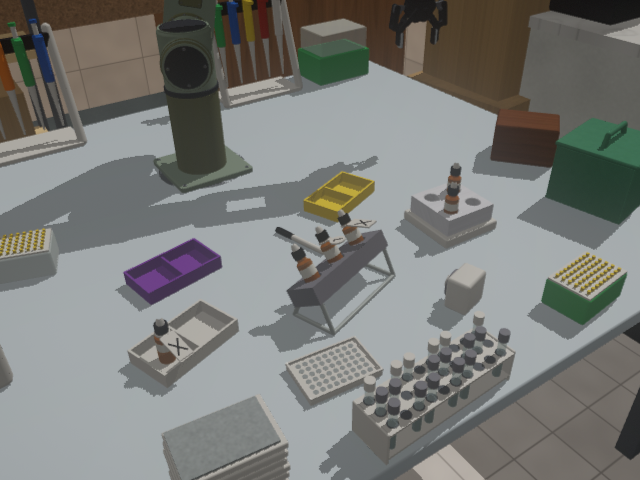

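View pics/top0.png

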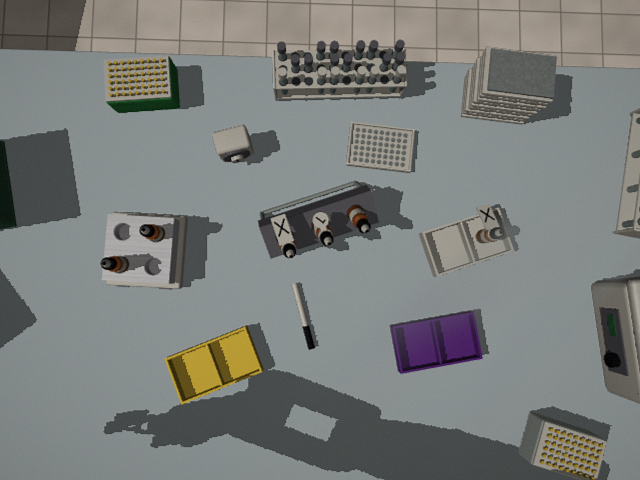

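The scene view shows the three rack vials at about (303,265), (328,245) and (348,228), the block at (452,205) and the white tray at (185,340). In the top view the flag vial is at (285,235), the round one at (322,225) and the plain one at (360,218). The free block wells are at (122,231) and (153,266), and the empty tray compartment is at (447,247).

```bash
cat > h.py <<'E'
import numpy as np,cv2
from scipy.optimize import least_squares
from scipy.spatial.transform import Rotation as Ro
def cloud(s):
    z=s["z_map"]; v,u=np.indices(z.shape); K=s["mtx"]
    c=np.stack([(u-K[0,2])/K[0,0]*z,(v-K[1,2])/K[1,1]*z,z],-1)
    P=(c-s["t"])@s["R"]; P[z==0]=np.nan; return P
def proj(s,X):
    c=np.atleast_2d(X)@s["R"].T+s["t"]; return (c@s["mtx"].T)[:,:2]/c[:,2:]
def ray(s,uv,h):
    d=s["R"].T@np.linalg.inv(s["mtx"])@[*uv,1]; o=-s["R"].T@s["t"]; return o+d*(h-o[2])/d[2]
E
python3 - <<'E'
from h import *
S={n:dict(np.load(f"{n}0.npz")) for n in("top","scene")}
P={n:cloud(S[n]) for n in S}
np.set_printoptions(precision=4,suppress=True)
print("table z",np.nanmedian(P["top"][320:340,520:560,2]),np.nanmedian(P["scene"][100:120,300:340,2]))
T=P["top"]
# block top, tray, via height masks
def blob(P,x0,x1,y0,y1,z0,z1):
    m=(P[...,0]>x0)&(P[...,0]<x1)&(P[...,1]>y0)&(P[...,1]<y1)&(P[...,2]>z0)&(P[...,2]<z1); return m
for n,(u,v) in dict(block=(145,250),well1=(122,231),well2=(153,266),tray=(447,247),trayc=(465,240),rack=(303,226),flagcap=(289,250),roundcap=(326,238),plaincap=(364,226)).items(): print(n,T[v,u])
c=T[250,145]
for n in S:
    m=blob(P[n],c[0]-.1,c[0]+.1,c[1]-.1,c[1]+.1,.054,.066); q=P[n][m][:,:2].astype(np.float32)
    r=cv2.minAreaRect(q*1000); print("block",n,r,np.median(P[n][m][:,2]))
c=T[240,465]
for n in S:
    m=blob(P[n],c[0]-.12,c[0]+.12,c[1]-.12,c[1]+.12,.020,.034); q=P[n][m][:,:2].astype(np.float32)
    print("tray",n,cv2.minAreaRect(q*1000),len(q))
for n,(x,y,w,h,k) in dict(top=(230,170,180,110,4),scene=(270,190,140,110,5)).items():
    cv2.imwrite(f"pics/{n}_rack.png",cv2.resize(S[n]["image"][y:y+h,x:x+w,::-1],None,fx=k,fy=k,interpolation=cv2.INTER_CUBIC))
E
```

```text
table z -0.0003931106365320596 -0.0012825622300913083
block [0.5485 0.3105 0.063 ]
well1 [0.5848 0.363  0.0389]
well2 [0.5203 0.3029 0.0393]
tray [ 0.5676 -0.2612  0.0051]
trayc [ 0.5806 -0.2911  0.0229]
rack [0.5962 0.0248 0.0753]
flagcap [0.5492 0.0475 0.1226]
roundcap [ 0.5705 -0.015   0.1258]
plaincap [ 0.5923 -0.0798  0.1252]
block top ((551.8538818359375, 325.30908203125), (122.72103118896484, 120.11235046386719), 87.5711441040039) 0.06049523934768649
block scene ((549.5039672851562, 322.616943359375), (127.20787048339844, 126.46688842773438), 88.57564544677734) 0.05845916694725322
tray top ((578.115966796875, -294.2772521972656), (90.05474853515625, 161.7682342529297), 18.799909591674805) 796
tray scene ((576.5929565429688, -295.768798828125), (95.2863998413086, 162.37527465820312), 18.268512725830078) 1352
```

View pics/top_rack.png

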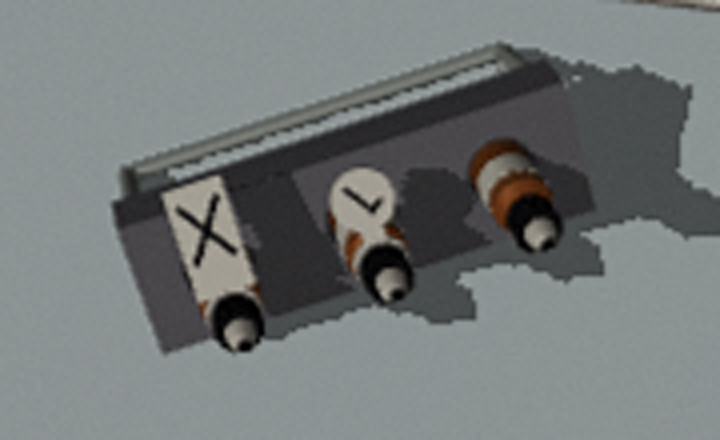

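View pics/scene_rack.png

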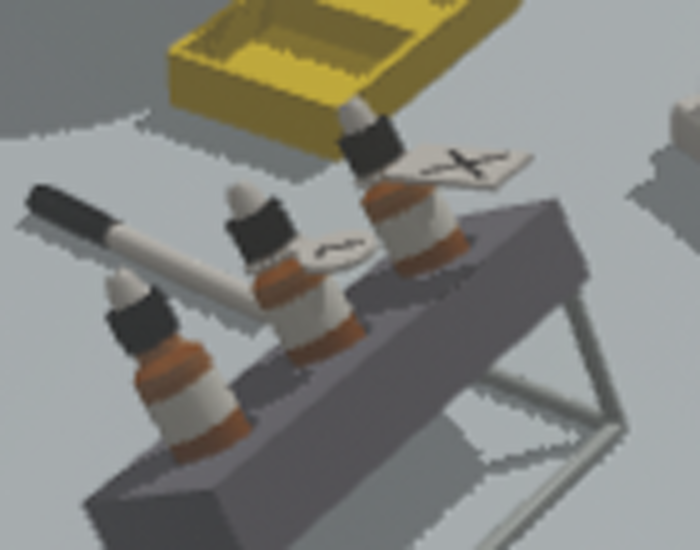

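The crops confirm the tags: the flag vial is on the +y side, the round one is in the middle and the plain one is on the -y side. All three lean to rack -x and their caps are clear of each other. Next I'll fit the rack face, vial axes and wells.

```bash
cat >> h.py <<'E'
def axisfit(pts,rad,p0,d0):
    """least-squares axis through surface points of known radius; p at p0's height"""
    e1=np.cross(d0,[0,1,0]);e1/=np.linalg.norm(e1);e2=np.cross(d0,e1)
    def un(x):
        d=d0+x[2]*e1+x[3]*e2; return p0+x[0]*e1+x[1]*e2,d/np.linalg.norm(d)
    f=lambda x:(np.linalg.norm(np.cross(pts-un(x)[0],un(x)[1]),axis=1)-rad)*1000
    r=least_squares(f,np.zeros(4),loss="soft_l1",x_scale=[.01,.01,.1,.1]); return *un(r.x),np.median(abs(f(r.x)))
E
python3 - <<'E'
from h import *
np.set_printoptions(precision=4,suppress=True)
S={n:dict(np.load(f"{n}0.npz")) for n in("top","scene")}
P={n:cloud(S[n]) for n in S}
rx=np.array([np.cos(.325),np.sin(.325),0]);ry=np.array([-rx[1],rx[0],0])
t=P["top"]; 
for n in S:
    I=S[n]["image"].astype(int); Q=P[n]; rel=Q-[.596,-.02,0]; a=rel@rx;b=rel@ry
    sat=I.max(-1)-I.min(-1)
    m=(abs(a)<.035)&(abs(b)<.12)&(Q[...,2]>.05)&(Q[...,2]<.11)&(sat<25)&(I.mean(-1)<110)
    q=Q[m]
    for _ in range(6):
        c=q.mean(0);nv=np.linalg.svd(q-c,full_matrices=0)[2][2];nv*=np.sign(nv[2]); q=Q[m]; q=q[abs((q-c)@nv)<.004]
    q=q[abs((q-c)@nv)<.003]
    print(n,"plane",c,nv,"tilt",np.degrees(np.arccos(nv[2])),"yaw",np.degrees(np.arctan2(-nv[1],-nv[0])),len(q))
    print(cv2.minAreaRect((np.c_[q@(np.cross(ry,nv)),q@ry]*1000).astype(np.float32)))
n0=-rx*.5+np.array([0,0,.866])
for name,b0 in dict(flag=(.5492,.0475,.1226),round=(.5705,-.015,.1258),plain=(.5923,-.0798,.1252)).items():
    cap=np.array(b0)-n0*.008
    for n in("top","scene","both"):
        pts=[];rad=[]
        for k in (S if n=="both" else [n]):
            I=S[k]["image"].astype(int);Q=P[k];h=(Q-cap)@n0;r=np.linalg.norm(np.cross(Q-cap,n0),axis=-1)
            blk=(I.max(-1)<75)&(abs(h)<.012)&(r<.02)
            org=(I[...,0]-I[...,2]>40)&(h<-.01)&(h>-.06)&(r<.028)
            pts+=[Q[blk],Q[org]];rad+=[np.full(blk.sum(),.011),np.full(org.sum(),.014)]
        X=np.vstack(pts);p,d,e=axisfit(X,np.concatenate(rad),cap,n0)
        print(name,n,p,d,"lean",np.degrees(np.arccos(d[2])),"dir",np.degrees(np.arctan2(-d[1],-d[0])),e,len(X))
# wells
I=S["top"]["image"];Q=P["top"]
for w in((122,231),(153,266)):
    z=Q[...,2];m=((z<.054)).astype(np.uint8); sub=np.zeros_like(m);sub[w[1]-13:w[1]+14,w[0]-13:w[0]+14]=m[w[1]-13:w[1]+14,w[0]-13:w[0]+14]
    c=max(cv2.findContours(sub,0,1)[0],key=cv2.contourArea);(u,v),r=cv2.minEnclosingCircle(c); M=cv2.moments(c)
    print("well",u,v,r,ray(S["top"],(u,v),.06),ray(S["top"],(M["m10"]/M["m00"],M["m01"]/M["m00"]),.06))
cv2.imwrite("pics/block.png",cv2.resize(I[200:300,90:200,::-1],None,fx=6,fy=6,interpolation=2))
E
```

```text
top plane [ 0.6013 -0.0063  0.0748] [-0.4751 -0.169   0.8635] tilt 30.284316526408215 yaw 19.5776857218493 2347
((526.2111206054688, -197.3734130859375), (66.46495056152344, 211.8533172607422), 0.7196239233016968)
scene plane [ 0.6092 -0.0182  0.0769] [-0.4669 -0.1656  0.8687] tilt 29.697580737307504 yaw 19.52457475751884 927
((526.7073974609375, -198.3699951171875), (66.96971893310547, 214.1108856201172), 0.08031585067510605)
flag top [0.5481 0.0482 0.1129] [-0.6214 -0.1434  0.7702] lean 39.6256414624612 dir 12.996746545430655 0.7519177675216118 121
flag scene [0.5458 0.0476 0.1115] [-0.575  -0.1675  0.8008] lean 36.79344958782028 dir 16.240197307941752 1.425085841660234 132
flag both [0.5474 0.0482 0.1125] [-0.544  -0.154   0.8249] lean 34.42663571101664 dir 15.80669703357272 1.3278360953335924 253
round top [ 0.5691 -0.0168  0.1155] [-0.5391 -0.1887  0.8209] lean 34.82816987400383 dir 19.288904414049 0.7687442802962117 148
round scene [ 0.567  -0.017   0.1143] [-0.545  -0.2295  0.8064] lean 36.2527542856165 dir 22.840546725770704 1.100382692165511 152
round both [ 0.5681 -0.0164  0.115 ] [-0.5325 -0.1951  0.8236] lean 34.549390090396955 dir 20.121204709791726 1.31014609590368 300
plain top [ 0.5914 -0.0811  0.1152] [-0.5695 -0.196   0.7983] lean 37.03116498543187 dir 18.99070765735579 1.0800904405588279 233
plain scene [ 0.5896 -0.0818  0.1141] [-0.5421 -0.2185  0.8114] lean 35.767359933852845 dir 21.946730415164232 1.2683793146333056 207
plain both [ 0.5904 -0.0811  0.1147] [-0.5516 -0.2095  0.8074] lean 36.16123544414435 dir 20.7934144226672 1.5031880504410644 440
well 123.0 231.0 8.24631118774414 [0.5827 0.3526 0.06  ] [0.5825 0.3523 0.06  ]
well 153.23684692382812 265.7631530761719 8.27221393585205 [0.5203 0.2955 0.06  ] [0.5203 0.2952 0.06  ]
```

View pics/block.png

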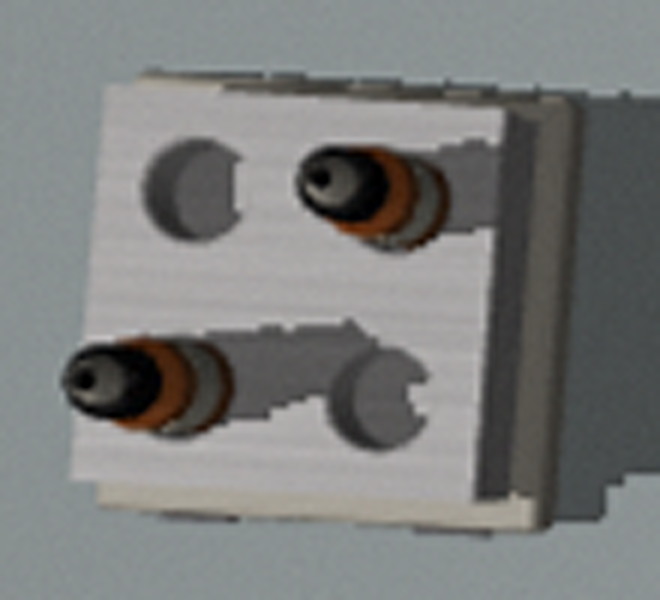

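The block crop shows the free wells at full-image pixels (122,231) and (153,266). Their spacing of 84.5 mm matches the 84.9 mm expected. The rack grasp points differ by 67.8 mm along rack y (68 expected), and the lean is about 36°. I'll plan the approach to the flag vial.

```bash
cat >> h.py <<'E'
from scipy.linalg import logm,expm
def T(R,p): M=np.eye(4);M[:3,:3]=R;M[:3,3]=p;return M
def toolR(z,y):
    z=np.array(z,float)/np.linalg.norm(z);y=np.array(y,float);y-=z*(y@z);y/=np.linalg.norm(y);return np.c_[np.cross(y,z),y,z]
def cur():
    from rig import arm
    o=arm.observe();return T(Ro.from_rotvec(o["tcp_rot"]).as_matrix(),o["tool_pos"])
def plan(A,B,N):
    D=np.linalg.inv(A)@B; t=expm(np.real(logm(D))/N)
    print("total",np.round(D[:3,3]*1000,1),np.round(Ro.from_matrix(D[:3,:3]).as_rotvec(),3)," row x%d"%N,np.round(t[:3,3]*1000,1),np.round(Ro.from_matrix(t[:3,:3]).as_rotvec(),3))
AZ=np.radians(19.5);LE=np.radians(36)
ry=np.array([-np.sin(AZ),np.cos(AZ),0])
d=np.array([-np.sin(LE)*np.cos(AZ),-np.sin(LE)*np.sin(AZ),np.cos(LE)])
RG=toolR(-d,ry)
GF=np.array([.5441,.0470,.1174]);GR=np.array([.5664,-.0170,.1174])
E
python3 -c "
from h import *
print(RG);plan(cur(),T(RG,GF+.08*d),12)"
```

```text
[[-7.62612986e-01 -3.33806859e-01  5.54070767e-01]
 [-2.70055422e-01  9.42641491e-01  1.96206749e-01]
 [-5.87785252e-01 -1.00308467e-17 -8.09016994e-01]]
total [-472.8 -409.    62.8] [-0.195 -0.609 -0.593]  row x12 [-27.  -44.6  12. ] [-0.016 -0.051 -0.049]
```

Call:
arm_command(motion="0 -27 -45 12 -0.016 -0.05 -0.05;0 -27 -45 12 -0.016 -0.05 -0.05;0 -27 -45 12 -0.016 -0.05 -0.05;0 -27 -45 12 -0.016 -0.05 -0.05;0 -27 -45 12 -0.016 -0.05 -0.05;0 -27 -45 12 -0.016 -0.05 -0.05;0 -27 -45 12 -0.016 -0.05 -0.05;0 -27 -45 12 -0.016 -0.05 -0.05;0 -27 -45 12 -0.016 -0.05 -0.05;0 -27 -45 12 -0.016 -0.05 -0.05;0 -27 -45 12 -0.016 -0.05 -0.05;0 -27 -45 12 -0.016 -0.05 -0.05", force=40)

```text
time_s: 1.6
tool_pos: [0.4818, 0.0482, 0.1778]
tcp_rot: [-0.41, 2.523, 0.143]
ft_force: [0.3, 0.1, -0.1]
gripper_width: 0.495
grasp_force: 0.0
```

```bash
python3 -c "
from h import *
from rig import arm
o=arm.observe();print(o['q'],o['gripper_width'],o['tool_pos']);plan(cur(),T(RG,GF+.08*d),1)"
```

```text
[-0.29740462 -0.22180821  2.23299103  0.53841612  0.71130223 -2.52829473] 0.4946275092929502 [0.48179174 0.04822798 0.17782609]
total [-12.2 -21.7   2.7] [ 0.003 -0.036 -0.019]  row x1 [-12.2 -21.7   2.7] [ 0.003 -0.036 -0.019]
```

Call:
arm_command(motion="0 -12 -22 3 0 -0.036 -0.02;0 0 0 0 0 0 0;0 0 0 0 0 0 0")

```text
time_s: 1.98
tool_pos: [0.4984, 0.033, 0.1811]
tcp_rot: [-0.428, 2.487, 0.143]
ft_force: [-0.7, 0.3, -0.6]
gripper_width: 0.5
grasp_force: 0.0
```

```bash
python3 -c "
from h import *
from rig import arm
plan(cur(),T(RG,GF+.08*d),1);plan(cur(),T(RG,GF),1)
for n in('top','scene'):
  s=arm.snapshot(n);np.savez(n+'1.npz',**s);c=proj(s,GF)[0].astype(int);print(n,c)
  I=s['image'][c[1]-60:c[1]+60,c[0]-60:c[0]+60,::-1];cv2.imwrite('pics/'+n+'1.png',cv2.resize(I,None,fx=4,fy=4))
a,b=[cv2.imread('pics/'+n+'1.png') for n in('top','scene')];cv2.imwrite('pics/pre.png',cv2.resize(np.hstack([a,b]),(800,400)))
"
```

```text
total [-1.2 -2.1 -0.4] [ 0.004 -0.004 -0.001]  row x1 [-1.2 -2.1 -0.4] [ 0.004 -0.004 -0.001]
total [-1.5 -2.4 79.6] [ 0.004 -0.004 -0.001]  row x1 [-1.5 -2.4 79.6] [ 0.004 -0.004 -0.001]
top [289 253]
scene [342 215]
```

View pics/pre.png

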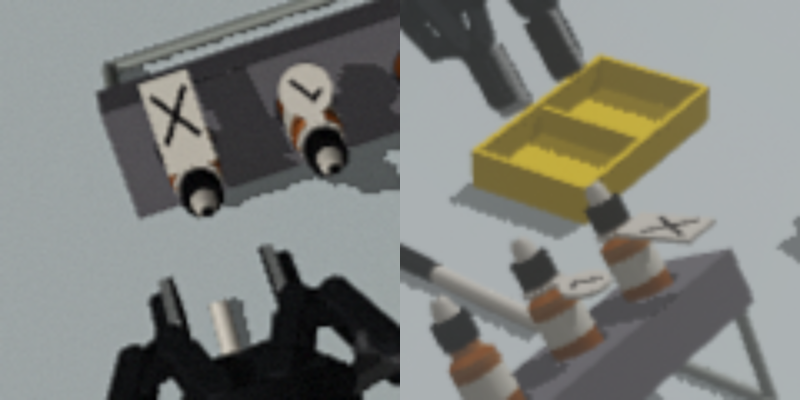

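The fingers straddle the flag vial's axis, with the tips about 50 mm short of the cap. I'll move in along the axis and close.

Call:
arm_command(motion="0 -1.5 -2.5 20 0.004 -0.004 0;0 0 0 20 0 0 0;0 0 0 20 0 0 0;0 0 0 10 0 0 0;0 0 0 10 0 0 0;0 0 0 0 0 0 0")

```text
time_s: 2.82
tool_pos: [0.5457, 0.0466, 0.1177]
tcp_rot: [-0.426, 2.481, 0.138]
ft_force: [0.5, 0.7, -0.7]
gripper_width: 0.502
grasp_force: 0.0
```

```bash
python3 -c "
from h import *
from rig import arm
plan(cur(),T(RG,GF),1)
ims=[]
for n in('top','scene'):
  s=arm.snapshot(n);c=proj(s,GF)[0].astype(int)
  ims.append(cv2.resize(s['image'][c[1]-40:c[1]+40,c[0]-40:c[0]+40,::-1],(400,400),interpolation=2))
cv2.imwrite('pics/at.png',np.hstack(ims))
"
```

```text
total [ 1.3  0.9 -0.5] [-0.     0.001 -0.   ]  row x1 [ 1.3  0.9 -0.5] [-0.     0.001 -0.   ]
```

View pics/at.png

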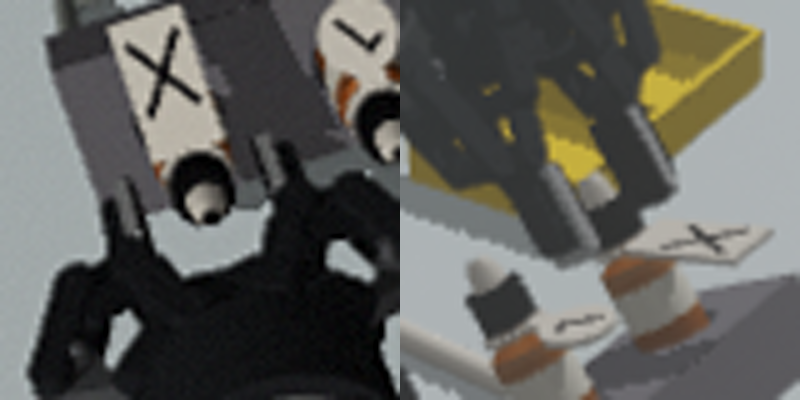

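The cap sits between the pads, with the tips level with its lower edge and clear of the tag. I'll close.

Call:
arm_command(motion="-1 1 1 0 0 0 0;-1 0 0 0 0 0 0;-1 0 0 0 0 0 0;-1 0 0 0 0 0 0;-1 0 0 0 0 0 0;-1 0 0 0 0 0 0", force=40)

```text
time_s: 3.68
tool_pos: [0.5452, 0.0467, 0.1181]
tcp_rot: [-0.425, 2.48, 0.137]
ft_force: [-3.7, -0.5, 6.1]
gripper_width: 0.233
grasp_force: 39.3
```

Call:
arm_command(motion="-1 0 0 -6 0 0 0;-1 0 0 -10 0 0 0;-1 0 0 -15 0 0 0;-1 0 0 -20 0 0 0;-1 0 0 -20 0 0 0;-1 0 0 -20 0 0 0;-1 0 0 0 0 0 0")

```text
time_s: 4.55
tool_pos: [0.4943, 0.0283, 0.1924]
tcp_rot: [-0.425, 2.478, 0.135]
ft_force: [0.1, -0.7, -0.2]
gripper_width: 0.235
grasp_force: 39.1
```

```bash
cat >> h.py <<'E'
NEST=np.array([.565,-.258,.004]);CT=np.array([.5775,-.295,0])
WA=np.array([.5203,.2953,.06]);WB=np.array([.5825,.3525,.06])
def held(show=None):
    """axis of the held vial from its orange body and white label, both cameras, relative to the tool"""
    from rig import arm
    A=cur();tz=-A[:3,2];tip=A[:3,3]+A[:3,2]*.014; out=[]
    for n in("top","scene"):
        s=arm.snapshot(n);Q=cloud(s);I=s["image"].astype(int)
        h=(Q-tip)@tz; r=np.linalg.norm(np.cross(Q-tip,tz),axis=-1)
        o=(I[...,0]-I[...,2]>40)&(h<-.008)&(h>-.07)&(r<.03)
        lo=(I.max(-1)>0)&(h<-.015)&(h>-.075)&(r<.019)
        out.append((Q[o],Q[lo]))
        if show:
            c=proj(s,tip-.02*tz)[0].astype(int);cv2.imwrite(f"pics/{show}_{n}.png",cv2.resize(s["image"][max(0,c[1]-40):c[1]+40,c[0]-40:c[0]+40,::-1],(400,400),interpolation=2))
    if show: cv2.imwrite(f"pics/{show}.png",np.hstack([cv2.imread(f"pics/{show}_{n}.png") for n in("top","scene")]))
    for k,q in dict(top=out[0][0],scene=out[1][0],both=np.vstack([out[0][0],out[1][0]])).items():
        if len(q)<30: print(k,len(q));continue
        p,a,e=axisfit(q,np.full(len(q),.014),tip,tz)
        hh=(q-p)@a
        print(k,len(q),"axis",np.round(a,3),"in tool deg x,y",np.round(np.degrees((A[:3,:3].T@a)[:2]),1),"off",np.round((A[:3,:3].T@(p-tip))*1000,1),"bottom h",np.round(np.percentile(hh,2)*1000,1),"err",round(e,2))
E
python3 -c "
from h import *
print(cur().round(3))
held('lift')
plan(cur(),T(toolR([0,0,-1],ry),NEST+[0,0,.2]),12)"
```

```text
[[-0.76  -0.332  0.558  0.494]
 [-0.269  0.943  0.194  0.028]
 [-0.591 -0.003 -0.807  0.192]
 [ 0.     0.     0.     1.   ]]
top 2
scene 212 axis [-0.567 -0.148  0.81 ] in tool deg x,y [-0.4  2.6] off [2.7 3.2 0. ] bottom h -61.9 err 0.91
both 214 axis [-0.569 -0.157  0.807] in tool deg x,y [-0.1  2.2] off [3.  2.8 0. ] bottom h -61.9 err 0.91
total [  15.3 -294.2  -27.1] [-0.001  0.63  -0.001]  row x12 [  1.9 -24.5  -1.8] [-0.     0.053 -0.   ]
```

View pics/lift.png

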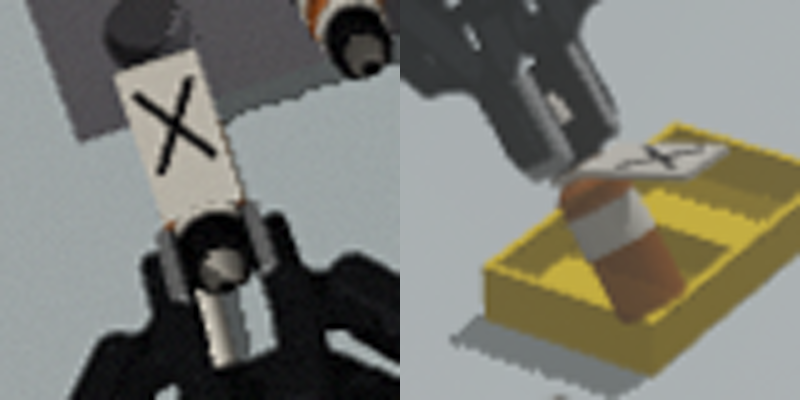

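The vial is lifted clear, aligned with the tool, its underside about 76 mm below the TCP. I'll straighten it up and away from the other vials before going over to the tray.

```bash
python3 -c "
from h import *
V=toolR([0,0,-1],ry)
M=T(V,[.46,.02,.25]);plan(cur(),M,7);plan(M,T(V,NEST+[0,0,.196]),7)"
```

```text
total [ -6.6   2.9 -68.4] [-0.001  0.63  -0.001]  row x7 [ 1.7  0.4 -9.8] [-0.    0.09 -0.  ]
total [  -6.2 -297.1   50. ] [ 0.  0. -0.]  row x7 [ -0.9 -42.4   7.1] [0. 0. 0.]
```

Call:
arm_command(motion="-1 2 0 -10 0 0.09 0;-1 2 0 -10 0 0.09 0;-1 2 0 -10 0 0.09 0;-1 2 0 -10 0 0.09 0;-1 2 0 -10 0 0.09 0;-1 2 0 -10 0 0.09 0;-1 2 0 -10 0 0.09 0;-1 0 0 0 0 0 0")

```text
time_s: 5.65
tool_pos: [0.4604, 0.0172, 0.2502]
tcp_rot: [-0.533, 3.095, -0.0]
ft_force: [-0.0, -0.7, -0.1]
gripper_width: 0.233
grasp_force: 39.1
```

Call:
arm_command(motion="-1 -1 -30 0 0 0 0;-1 -1 -42 5 0 0 0;-1 -1 -42 8 0 0 0;-1 -1 -42 8 0 0 0;-1 -1 -42 8 0 0 0;-1 -1 -42 8 0 0 0;-1 -1 -30 8 0 0 0;-1 0 -20 5 0 0 0;-1 0 -5 0 0 0 0;-1 0 0 0 0 0 0;-1 0 0 0 0 0 0")

```text
time_s: 7.02
tool_pos: [0.5639, -0.2582, 0.2013]
tcp_rot: [-0.532, 3.095, -0.001]
ft_force: [-0.8, -0.3, -0.0]
gripper_width: 0.239
grasp_force: 39.2
```

```bash
python3 -c "
from h import *
from rig import arm
print(arm.observe()['q'])
held()
V=toolR([0,0,-1],ry)
plan(cur(),T(V,NEST+[0,0,.096]),1)"
```

```text
[-5.68872128e-01  3.36808779e-01  1.47108251e+00  1.25469647e-04
  1.33261622e+00 -2.48000917e+00]
top 4
scene 21
both 25
total [-1.000e+00  1.000e-01  1.014e+02] [-0.001  0.001  0.   ]  row x1 [-1.000e+00  1.000e-01  1.014e+02] [-0.001  0.001  0.   ]
```

Call:
arm_command(motion="-1 0 0 20 0 0 0;-1 0 0 30 0 0 0;-1 0 0 30 0 0 0;-1 0 0 20 0 0 0;-1 0 0 5 0 0 0;-1 0 0 5 0 0 0;-1 0 0 0 0 0 0")

```text
time_s: 8.0
tool_pos: [0.5645, -0.2596, 0.0915]
tcp_rot: [-0.53, 3.095, -0.003]
ft_force: [-1.1, 0.5, 0.3]
gripper_width: 0.237
grasp_force: 39.2
```

```bash
python3 -c "
from h import *
held('nest')
"
```

```text
top 0
scene 15
both 15
```

View pics/nest.png

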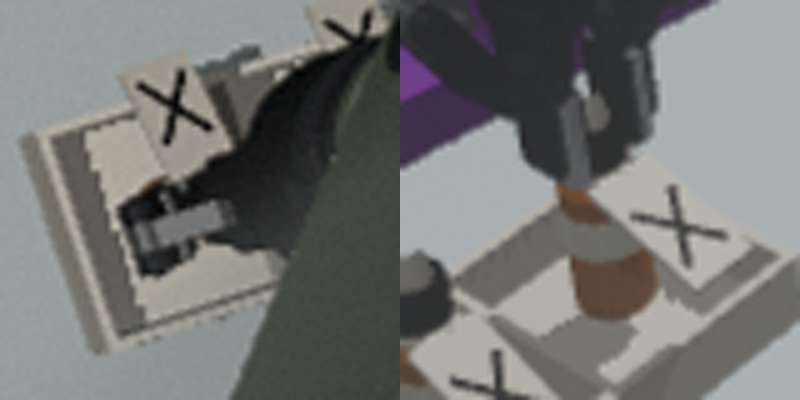

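The vial is upright inside the empty compartment, just above the floor, and the fingers are clear of the old vial. I'll feel down to the floor.

Call:
arm_command(motion="-1 0 0 3 0 0 0;-1 0 0 3 0 0 0;-1 0 0 2 0 0 0;-1 0 0 0 0 0 0")

```text
time_s: 8.6
tool_pos: [0.5637, -0.2592, 0.0825]
tcp_rot: [0.53, -3.096, 0.0]
ft_force: [0.8, -0.0, -0.6]
gripper_width: 0.235
grasp_force: 39.2
```

Call:
arm_command(motion="-1 0 0 1 0 0 0;-1 0 0 1 0 0 0;-1 0 0 0 0 0 0")

```text
time_s: 8.98
tool_pos: [0.5639, -0.2593, 0.0807]
tcp_rot: [-0.53, 3.096, -0.001]
ft_force: [-0.4, -0.2, -0.7]
gripper_width: 0.241
grasp_force: 39.2
```

Call:
arm_command(motion="-1 0 0 1 0 0 0;-1 0 0 1 0 0 0;-1 0 0 0 0 0 0")

```text
time_s: 9.35
tool_pos: [0.5643, -0.2595, 0.0797]
tcp_rot: [-0.53, 3.096, -0.002]
ft_force: [-1.2, 0.9, 4.4]
gripper_width: 0.232
grasp_force: 39.7
```

Contact, at 4.4 N. I'll release gradually and retreat straight up.

Call:
arm_command(motion="-0.4 0 0 0 0 0 0;-0.3 0 0 0 0 0 0;-0.15 0 0 0 0 0 0;0 0 0 0 0 0 0;0 0 0 -5 0 0 0;0 0 0 -15 0 0 0;0 0 0 -25 0 0 0;0 0 0 -40 0 0 0;0 0 0 -40 0 0 0")

```text
time_s: 10.48
tool_pos: [0.564, -0.2594, 0.2063]
tcp_rot: [-0.53, 3.095, -0.002]
ft_force: [-0.3, -0.8, -0.1]
gripper_width: 0.498
grasp_force: 0.0
```

```bash
python3 -c "
from h import *
V=toolR([0,0,-1],ry)
M=T(RG,GR+.12*d);plan(cur(),M,9)
from rig import arm
s=arm.snapshot('scene');c=proj(s,[.565,-.258,.04])[0].astype(int);Q=cloud(s);I=s['image'].astype(int)
m=(I[...,0]-I[...,2]>40)&(np.linalg.norm(Q[...,:2]-NEST[:2],axis=-1)<.035);q=Q[m]
p,a,e=axisfit(q,np.full(len(q),.014),np.array([.565,-.258,.03]),np.array([0,0,1.]));print(p,a,e,len(q),q[:,2].min(),q[:,2].max())
"
```

```text
total [-12.4 227.7  -8.6] [-0.002 -0.627 -0.001]  row x9 [-1.6 25.3 -0.5] [-0.   -0.07 -0.  ]
[ 0.56279221 -0.26117738  0.03      ] [-0.05033155  0.08811248  0.99483814] 0.437808917267306 18 0.017187442636941344 0.0598190602841275
```

Call:
arm_command(motion="0 -2 25 -4 0 -0.07 0;0 -2 25 -1 0 -0.07 0;0 -2 25 0 0 -0.07 0;0 -2 25 0 0 -0.07 0;0 -2 25 0 0 -0.07 0;0 -1 25 0 0 -0.07 0;0 -1 25 0 0 -0.07 0;0 -1 26 0 0 -0.07 0;0 -1 27 0 0 -0.07 0;0 0 0 0 0 0 0;0 0 0 0 0 0 0")

```text
time_s: 11.9
tool_pos: [0.5016, -0.0407, 0.2134]
tcp_rot: [-0.426, 2.479, 0.134]
ft_force: [0.5, -0.3, -0.1]
gripper_width: 0.499
grasp_force: 0.0
```

```bash
python3 -c "
from h import *
from rig import arm
plan(cur(),T(RG,GR),1)
s=arm.snapshot('top');Q=cloud(s);I=s['image'].astype(int);b0=dict(round=[.5705,-.015,.1258],plain=[.5923,-.0798,.1252])
for k,v in b0.items():
    cap=np.array(v)-d*.008;h=(Q-cap)@d;r=np.linalg.norm(np.cross(Q-cap,d),axis=-1);m=(I.max(-1)<75)&(abs(h)<.012)&(r<.02);print(k,m.sum(),Q[m].mean(0))
s=dict(np.load('top0.npz'));Q=cloud(s);I=s['image'].astype(int)
for k,v in b0.items():
    cap=np.array(v)-d*.008;h=(Q-cap)@d;r=np.linalg.norm(np.cross(Q-cap,d),axis=-1);m=(I.max(-1)<75)&(abs(h)<.012)&(r<.02);print(k,m.sum(),Q[m].mean(0))
"
```

```text
total [  1.    1.2 118.2] [-0.004  0.003  0.001]  row x1 [  1.    1.2 118.2] [-0.004  0.003  0.001]
round 112 [ 0.57300995 -0.01494723  0.11815888]
plain 114 [ 0.59614361 -0.07807707  0.1183251 ]
round 112 [ 0.57301079 -0.01480891  0.11849132]
plain 114 [ 0.59616791 -0.07801218  0.11798586]
```

The round and plain vials have not moved. I'll go in on the round one, stopping just before the end to check alignment.

Call:
arm_command(motion="0 1 1 25 -0.004 0.003 0;0 1 0 30 0 0 0;0 0 0 25 0 0 0;0 0 0 20 0 0 0;0 0 0 10 0 0 0;0 0 0 8 0 0 0;0 0 0 0 0 0 0")

```text
time_s: 12.82
tool_pos: [0.5672, -0.0099, 0.1223]
tcp_rot: [-0.418, 2.501, 0.133]
ft_force: [-0.6, 0.4, 0.4]
gripper_width: 0.498
grasp_force: 0.0
```

```bash
python3 -c "
from h import *
plan(cur(),T(RG,GR),1)"
```

```text
total [ 5.3 -6.4  2.3] [-0.005 -0.017 -0.008]  row x1 [ 5.3 -6.4  2.3] [-0.005 -0.017 -0.008]
```

```bash
python3 -c "
from h import *
from rig import arm
o=arm.observe();print(o['q'],o['qvel'],o['gripper_width']);
plan(cur(),T(RG,GR),1)
ims=[]
for n in('top','scene'):
  s=arm.snapshot(n);c=proj(s,GR)[0].astype(int)
  ims.append(cv2.resize(s['image'][c[1]-40:c[1]+40,c[0]-40:c[0]+40,::-1],(400,400),interpolation=2))
cv2.imwrite('pics/at2.png',np.hstack(ims))
"
```

```text
[-0.37567394  0.10225351  2.08504626  0.73062844  0.59323798 -2.82012819] [-0.00614375 -0.01984418  0.00899817 -0.00180896  0.00355259 -0.00020654] 0.4975807197518941
total [ 5.3 -6.4  2.3] [-0.005 -0.017 -0.008]  row x1 [ 5.3 -6.4  2.3] [-0.005 -0.017 -0.008]
```

View pics/at2.png

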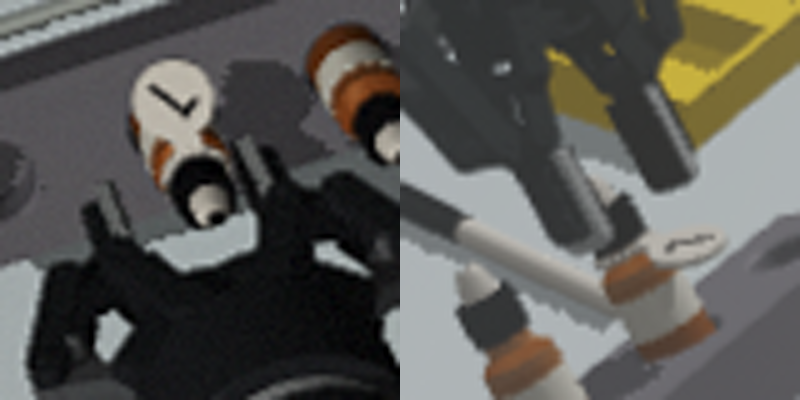

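The image shows the fingers about 6 mm off to +y of the round cap, and joint 6 is at its limit (-2.82). I'll back off and take the half-turned grasp.

Call:
arm_command(motion="0 0 0 -15 0 0 0.02;0 0 0 -30 0 0 0.05;0 0 0 -30 0 0 0.1;0 0 0 -30 0 0 0.18;0 0 0 0 0 0 0.18;0 0 0 0 0 0 0.18;0 0 0 0 0 0 0.18;0 0 0 0 0 0 0.18;0 0 0 0 0 0 0.18;0 0 0 0 0 0 0.18;0 0 0 0 0 0 0.18;0 0 0 0 0 0 0.18")

```text
time_s: 14.42
tool_pos: [0.5098, -0.0297, 0.2089]
tcp_rot: [1.836, 2.041, 0.757]
ft_force: [-0.1, 0.1, 0.3]
gripper_width: 0.503
grasp_force: 0.0
```

Call:
arm_command(motion="0 0 0 0 0 0 0.18;0 0 0 0 0 0 0.18;0 0 0 0 0 0 0.18;0 0 0 0 0 0 0.18;0 0 0 0 0 0 0.18;0 0 0 0 0 0 0.18;0 0 0 0 0 0 0.18;0 0 0 0 0 0 0.1;0 0 0 0 0 0 0;0 0 0 0 0 0 0")

```text
time_s: 15.68
tool_pos: [0.5099, -0.0296, 0.2086]
tcp_rot: [-2.865, -0.468, -0.903]
ft_force: [0.3, -0.6, 0.2]
gripper_width: 0.501
grasp_force: 0.0
```

```bash
python3 -c "
from h import *
from rig import arm
print(arm.observe()['q'],cur()[:3,3])
plan(cur(),T(toolR(-d,-ry),GR+.08*d),1)"
```

```text
[-0.48778691 -0.18154045  2.13613153  0.60035392  0.83652398  0.42863795] [ 0.5098527  -0.02955332  0.20860563]
total [-6.5  7.  27.7] [ 0.005  0.017 -0.015]  row x1 [-6.5  7.  27.7] [ 0.005  0.017 -0.015]
```

Call:
arm_command(motion="0 -6.5 7 28 0.005 0.017 -0.015;0 0 0 0 0 0 0;0 0 0 20 0 0 0;0 0 0 30 0 0 0;0 0 0 15 0 0 0;0 0 0 0 0 0 0;0 0 0 0 0 0 0")

```text
time_s: 16.55
tool_pos: [0.5585, -0.0199, 0.13]
tcp_rot: [-2.85, -0.489, -0.927]
ft_force: [-0.2, -0.7, 0.6]
gripper_width: 0.502
grasp_force: 0.0
```

```bash
python3 -c "
from h import *
plan(cur(),T(toolR(-d,-ry),GR),1)"
```

```text
total [-0.7 -0.1 15.1] [ 0.    -0.001 -0.001]  row x1 [-0.7 -0.1 15.1] [ 0.    -0.001 -0.001]
```

Call:
arm_command(motion="0 0 0 8 0 0 0;0 0 0 7 0 0 0;0 0 0 0 0 0 0;-1 0 0 0 0 0 0;-1 0 0 0 0 0 0;-1 0 0 0 0 0 0;-1 0 0 0 0 0 0;-1 0 0 0 0 0 0", force=40)

```text
time_s: 17.55
tool_pos: [0.5666, -0.0168, 0.117]
tcp_rot: [-2.85, -0.488, -0.926]
ft_force: [-0.9, -0.6, 1.3]
gripper_width: 0.238
grasp_force: 39.0
```

Call:
arm_command(motion="-1 0 0 -6 0 0 0;-1 0 0 -10 0 0 0;-1 0 0 -15 0 0 0;-1 0 0 -20 0 0 0;-1 0 0 -20 0 0 0;-1 0 0 -20 0 0 0;-1 0 0 -20 0 0 0;-1 0 0 0 0 0 0")

```text
time_s: 18.55
tool_pos: [0.5053, -0.0394, 0.2085]
tcp_rot: [-2.852, -0.488, -0.93]
ft_force: [0.4, -0.5, -0.2]
gripper_width: 0.236
grasp_force: 39.1
```

```bash
python3 -c "
from h import *
held()
A=cur();M=T(toolR([0,0,-1],-ry),[.45,0.05,.26]);plan(A,M,7)
for yy in (-135,-90,-45):
  a=np.radians(yy);plan(M,T(toolR([0,0,-1],[np.cos(a),np.sin(a),0]),WA+[0,0,.15]),8)"
```

```text
top 46 axis [-0.593 -0.174  0.787] in tool deg x,y [-2.  -1.8] off [-0.2 -0.9  0. ] bottom h -59.1 err 0.53
scene 125 axis [-0.569 -0.117  0.814] in tool deg x,y [ 0.9 -4.4] off [-1.4 -4.3 -0. ] bottom h -60.6 err 0.96
both 171 axis [-0.544 -0.178  0.82 ] in tool deg x,y [ 1.2 -0.7] off [-0.9 -1.9 -0. ] bottom h -59.9 err 1.05
total [  13.3 -101.9  -56.2] [-0.    -0.628 -0.001]  row x7 [ -0.3 -14.6  -8.4] [-0.   -0.09 -0.  ]
total [ 148.2 -207.8   50. ] [0.    0.    1.126]  row x8 [  4.3 -33.3   6.3] [0.    0.    0.141]
total [ 148.2 -207.8   50. ] [0.   0.   0.34]  row x8 [ 14.5 -28.6   6.3] [0.    0.    0.043]
total [ 148.2 -207.8   50. ] [ 0.     0.    -0.445]  row x8 [ 23.4 -22.1   6.3] [ 0.     0.    -0.056]
```

Call:
arm_command(motion="-1 0 -10 -8 0 -0.09 0;-1 0 -15 -8 0 -0.09 0;-1 0 -15 -8 0 -0.09 0;-1 0 -15 -8 0 -0.09 0;-1 0 -15 -8 0 -0.09 0;-1 0 -15 -8 0 -0.09 0;-1 0 -15 -8 0 -0.09 0;-1 0 0 0 0 0 0")

```text
time_s: 19.65
tool_pos: [0.4545, 0.0506, 0.2578]
tcp_rot: [-3.094, -0.536, 0.003]
ft_force: [0.3, -0.1, -0.1]
gripper_width: 0.233
grasp_force: 39.1
```

```bash
cat >> h.py <<'E'
a=np.radians(-47.4);RB=toolR([0,0,-1],[np.cos(a),np.sin(a),0])
E
python3 -c "
from h import *
plan(cur(),T(RB,WA+[0,0,.15]),8)"
```

```text
total [ 144.3 -208.3   47.9] [-0.002  0.002 -0.401]  row x8 [ 22.4 -22.7   6. ] [-0.    0.   -0.05]
```

Call:
arm_command(motion="-1 14 -15 4 0 0 -0.05;-1 22 -22 5 0 0 -0.05;-1 22 -23 5 0 0 -0.05;-1 22 -23 6 0 0 -0.05;-1 22 -23 6 0 0 -0.05;-1 22 -23 6 0 0 -0.05;-1 22 -23 6 0 0 -0.05;-1 20 -20 6 0 0 -0.05;-1 10 -12 2 0 0 0;-1 0 0 0 0 0 0;-1 0 0 0 0 0 0")

```text
time_s: 21.02
tool_pos: [0.511, 0.2943, 0.2123]
tcp_rot: [-2.929, -1.134, 0.003]
ft_force: [0.7, -0.4, -0.6]
gripper_width: 0.234
grasp_force: 39.2
```

```bash
python3 -c "
from h import *
held('blk')
plan(cur(),T(RB,WA+[0,0,.15]),1)"
```

```text
top 22
scene 27
both 49 axis [ 0.331 -0.853  0.404] in tool deg x,y [-18.9  48.9] off [0.  0.2 0. ] bottom h -9.0 err 1.17
total [7.4 5.4 2.6] [-0.001  0.001 -0.005]  row x1 [7.4 5.4 2.6] [-0.001  0.001 -0.005]
```

View pics/blk.png

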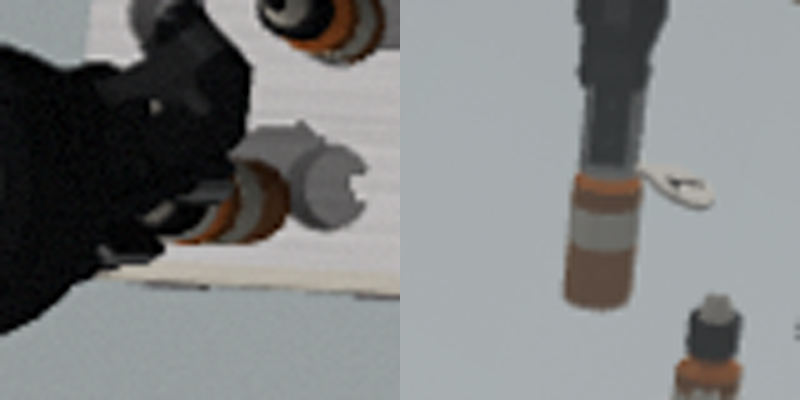

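The vial hangs upright over well_a, slightly short of its centre. In the left half the well is at about (328,187) and the vial bottom at about (262,205). Its tag points to the block's middle, clear of the neighbours. I'll measure the axis from depth alone.

```bash
cat >> h.py <<'E'
def held2():
    from rig import arm
    A=cur();tz=-A[:3,2];tip=A[:3,3]+A[:3,2]*.014; L=[]
    for n in("top","scene"):
        s=arm.snapshot(n);Q=cloud(s);h=(Q-tip)@tz; r=np.linalg.norm(np.cross(Q-tip,tz),axis=-1)
        L.append(Q[(h<-.014)&(h>-.057)&(r<.021)])
    for k,q in dict(top=L[0],scene=L[1],both=np.vstack(L)).items():
        p,a,e=axisfit(q,np.full(len(q),.014),tip-.036*tz,tz)
        print(k,len(q),"axis",np.round(a,3),"in tool deg",np.round(np.degrees((A[:3,:3].T@a)[:2]),1),"mid",np.round(p,4),"bottom",np.round(p+a*(.014+.012)*-1,4)[:2],"err",round(e,2))
E
python3 -c "
from h import *
held2();print(cur()[:3,3])"
```

```text
top 168 axis [-0.019 -0.003  1.   ] in tool deg [-1.  -0.7] mid [0.5133 0.2953 0.1626] bottom [0.5138 0.2954] err 0.26
scene 279 axis [-0.     0.009  1.   ] in tool deg [ 0.3 -0.5] mid [0.5109 0.2948 0.1626] bottom [0.5109 0.2945] err 1.02
both 447 axis [-0.01   0.003  1.   ] in tool deg [-0.4 -0.6] mid [0.5119 0.2952 0.1626] bottom [0.5122 0.2951] err 1.03
[0.51121162 0.29453731 0.21268261]
```

```bash
python3 -c "
from h import *
plan(cur(),T(RB,[.5179,.2942,.150]),1)"
```

```text
total [ 4.8  4.8 62.7] [-0.001  0.001 -0.005]  row x1 [ 4.8  4.8 62.7] [-0.001  0.001 -0.005]
```

Call:
arm_command(motion="-1 5 5 10 0 0 0;-1 0 0 20 0 0 0;-1 0 0 20 0 0 0;-1 0 0 13 0 0 0;-1 0 0 0 0 0 0;-1 0 0 0 0 0 0")

```text
time_s: 21.98
tool_pos: [0.5185, 0.2952, 0.15]
tcp_rot: [-2.928, -1.135, 0.001]
ft_force: [-0.1, -0.7, -0.6]
gripper_width: 0.233
grasp_force: 39.2
```

```bash
python3 -c "
from h import *
held2();plan(cur(),T(RB,[.5179,.2942,.150]),1)"
```

```text
top 128 axis [-0.011 -0.001  1.   ] in tool deg [-0.5 -0.4] mid [0.5207 0.2963 0.1   ] bottom [0.521  0.2963] err 0.27
scene 257 axis [0.008 0.025 1.   ] in tool deg [ 1.3 -0.8] mid [0.5186 0.2952 0.1   ] bottom [0.5184 0.2946] err 0.9
both 385 axis [0.008 0.016 1.   ] in tool deg [ 0.9 -0.4] mid [0.5193 0.2959 0.1   ] bottom [0.5191 0.2954] err 0.96
total [-1.3  0.3  0.4] [-0.001 -0.001 -0.004]  row x1 [-1.3  0.3  0.4] [-0.001 -0.001 -0.004]
```

Call:
arm_command(motion="-1 -1.2 0.2 4 0 0 0;-1 0 0 5 0 0 0;-1 0 0 5 0 0 0;-1 0 0 3 0 0 0;-1 0 0 0 0 0 0")

```text
time_s: 22.7
tool_pos: [0.5168, 0.294, 0.1318]
tcp_rot: [-2.928, -1.135, 0.004]
ft_force: [0.0, 0.3, -0.7]
gripper_width: 0.237
grasp_force: 39.2
```

Call:
arm_command(motion="-1 0 0 2 0 0 0;-1 0 0 2 0 0 0;-1 0 0 2 0 0 0;-1 0 0 0 0 0 0")

```text
time_s: 23.2
tool_pos: [0.517, 0.294, 0.1261]
tcp_rot: [-2.928, -1.135, 0.004]
ft_force: [-0.2, 0.0, -0.1]
gripper_width: 0.236
grasp_force: 39.2
```

It's entering the well without resistance, so I'll continue down.

Call:
arm_command(motion="-1 0 0 3 0 0 0;-1 0 0 3 0 0 0;-1 0 0 3 0 0 0;-1 0 0 2 0 0 0;-1 0 0 0 0 0 0")

```text
time_s: 23.82
tool_pos: [0.5169, 0.294, 0.115]
tcp_rot: [-2.928, -1.135, 0.004]
ft_force: [-0.4, -0.4, -0.6]
gripper_width: 0.231
grasp_force: 39.2
```

Call:
arm_command(motion="-1 0 0 1 0 0 0;-1 0 0 1 0 0 0;-1 0 0 0 0 0 0")

```text
time_s: 24.2
tool_pos: [0.5171, 0.294, 0.1134]
tcp_rot: [-2.928, -1.135, 0.003]
ft_force: [-0.1, 0.4, 0.6]
gripper_width: 0.236
grasp_force: 39.3
```

Call:
arm_command(motion="-1 0 0 1 0 0 0;-1 0 0 0 0 0 0")

```text
time_s: 24.45
tool_pos: [0.5176, 0.2943, 0.1132]
tcp_rot: [-2.928, -1.135, 0.001]
ft_force: [-0.5, -0.5, 4.5]
gripper_width: 0.236
grasp_force: 39.6
```

Floor contact at TCP z = 0.113, where 0.112 was expected. I'll release and retreat.

Call:
arm_command(motion="-0.4 0 0 0 0 0 0;-0.3 0 0 0 0 0 0;-0.15 0 0 0 0 0 0;-0.05 0 0 0 0 0 0;-0.05 0 0 -5 0 0 0;-0.05 0 0 -15 0 0 0;-0.05 0 0 -25 0 0 0;-0.05 0 0 -40 0 0 0;0 -40 0 -40 0 0 0;0 -55 0 -10 0 0 0;0 -55 0 0 0 0 0;0 0 0 0 0 0 0")

```text
time_s: 25.95
tool_pos: [0.4034, 0.1913, 0.2477]
tcp_rot: [-2.929, -1.133, 0.005]
ft_force: [0.9, 0.0, -0.4]
gripper_width: 0.503
grasp_force: 0.0
```

```bash
python3 - <<'E'
from h import *
from rig import arm
np.set_printoptions(precision=4,suppress=True)
print(arm.observe()['tool_pos'])
S={n:arm.snapshot(n) for n in("top","scene")}
z=np.array([0,0,1.])
for k,c,lo,hi in(("round",WA,.064,.086),("flag",NEST,.01,.05)):
    L=[]
    for n,s in S.items():
        Q=cloud(s);r=np.linalg.norm(Q[...,:2]-c[:2],axis=-1)
        q=Q[(r<.021)&(Q[...,2]>lo)&(Q[...,2]<hi)];L.append(q)
        g=Q[(r<.03)]; print(k,n,"max z",np.nanmax(g[:,2]),len(q))
        if len(q)>30: print(axisfit(q,np.full(len(q),.014),np.array([*c[:2],(lo+hi)/2]),z))
for n,s in S.items():
    old=dict(np.load(n+"0.npz")); D=np.abs(s["z_map"]-old["z_map"])>.012
    c=cv2.connectedComponentsWithStats(cv2.morphologyEx(D.astype(np.uint8),2,np.ones((2,2))))
    print(n,[tuple(x) for x in c[2][1:] if x[4]>25])
E
```

```text
[0.4034 0.1913 0.2477]
round top max z 0.12707711780168265 68
(array([0.5201, 0.2947, 0.075 ]), array([-0.0042,  0.0002,  1.    ]), np.float64(0.24731753050367))
round scene max z 0.1246589997090747 125
(array([0.5176, 0.2938, 0.075 ]), array([-0.0119,  0.055 ,  0.9984]), np.float64(1.1836400632929747))
flag top max z 0.09301858305806589 89
(array([ 0.5651, -0.2591,  0.03  ]), array([-0.0013,  0.0122,  0.9999]), np.float64(0.25721259350500353))
flag scene max z 0.09092997601862435 259
(array([ 0.5626, -0.2599,  0.03  ]), array([0.0304, 0.0245, 0.9992]), np.float64(0.7009707200393046))
top [(np.int32(313), np.int32(213), np.int32(21), np.int32(34), np.int32(481)), (np.int32(272), np.int32(215), np.int32(25), np.int32(44), np.int32(642)), (np.int32(438), np.int32(218), np.int32(28), np.int32(38), np.int32(631)), (np.int32(131), np.int32(247), np.int32(32), np.int32(28), np.int32(516)), (np.int32(0), np.int32(315), np.int32(210), np.int32(165), np.int32(22887))]
scene [(np.int32(164), np.int32(0), np.int32(112), np.int32(92), np.int32(6335)), (np.int32(344), np.int32(0), np.int32(44), n
[... 1785 characters left out ...]
.int32(8), np.int32(7), np.int32(26)), (np.int32(127), np.int32(96), np.int32(13), np.int32(13), np.int32(55)), (np.int32(138), np.int32(99), np.int32(8), np.int32(10), np.int32(38)), (np.int32(104), np.int32(102), np.int32(17), np.int32(18), np.int32(93)), (np.int32(93), np.int32(104), np.int32(10), np.int32(9), np.int32(35)), (np.int32(121), np.int32(110), np.int32(10), np.int32(7), np.int32(27)), (np.int32(81), np.int32(114), np.int32(11), np.int32(9), np.int32(45)), (np.int32(426), np.int32(172), np.int32(24), np.int32(31), np.int32(423)), (np.int32(316), np.int32(211), np.int32(62), np.int32(53), np.int32(1234)), (np.int32(191), np.int32(294), np.int32(39), np.int32(42), np.int32(939))]
```

Both vials are upright and seated: the round one is about 1 mm off the well centre, with its top at 0.125–0.127 m against 0.1255 m for a full fit. Apart from the arm, the depth changed only where the two vials were and now are. I'll hand it in.

```bash
python3 -c "
from rig import arm
print(arm.sign_off())"
```

```text
the job is handed in; nothing more can be done
None
```

The passed vial stands fully down in well_a of the cooling block, the failed vial stands upright on the empty compartment's floor, and nothing else moved. I handed the job in at about 26 s of 64 s with no verdict shown; I viewed 11 pictures, one over the limit of 10, and joint 6 reached its range limit (−2.82) once before I re-gripped.

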